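Hang the cassette basket by its bail on the drain rack's hook

TASK

Swing the folded bail of the wire cassette basket upright while the basket stands where it is, then carry the basket by the bail and hang it by the crook in the middle of the bail on the hook under the drain rack's shelf, and let go so that it hangs freely. Keep the basket level enough that both cassettes stay in it, and do not shift or knock over anything else on the cabinet top.

Things in the scene. Friction and masses are not known exactly. Their poses are not given: they have to be found in the camera images.
- basket_mid (a point): Open wire basket of tissue cassettes with a tin floor, loose, 90 (x) x 110 (y) x 55 mm high, walls 2 mm, about 0.25 to 0.4 kg with its contents. The point is its centre, 27.5 mm above its underside. z points up, x away from the side over which the folded bail lies; that side faces roughly the robot.
- bail_pivot (a point): On the basket: the middle of the bail's pivot axis, 50 mm above the basket's underside, axes as the basket's; the axis runs along y, the pivots are at y = +60 and -60 mm.
- bail (a joint): Angle of the swing bail: 0 = folded over the basket's -x side on its stop pins, the arms then 0.44 rad above level; 1.13 = upright; 2.26 = folded to the far side. It starts folded at 0 to 0.2, the crossbar about 10 mm outside the -x wall and 25 mm above the rim: a fingertip can swing it up from outside and below. Stiff pivots: it stays where it is left; under 1 N at the crossbar moves it.
- bail_sleeve_left (a point): Centre of the black plastic sleeve (10 mm diameter, 30 mm long) on the bail's crossbar on the basket's +y side, 32 mm from the middle, 62 mm from the pivot axis: the place to push or grip. It turns with the bail; the sleeve runs along its y axis.
- bail_sleeve_right (a point): The same on the basket's -y side, 32 mm from the middle.
- bail_crook (a point): Wire centre at the top middle of the bail's crook: a bump in the middle of the crossbar, away from the pivots (5 mm chrome wire, 30 mm wide at its foot, 15 mm at its top), into which the hook fits. 73 mm from the pivot axis, 11 mm farther out than the sleeves.
- hook_seat (a point): Where the crook's wire centre lies once it hangs on the one J hook of the drain rack (fixed), 215 mm above the cabinet top. z up, x into the rack, away from its open front (which faces roughly the robot). Hook of 7 mm chrome wire in the x-z plane; its stem comes down from the shelf 13 mm behind (+x) the point, its tip turns up in front (-x).
- hook_tip (a point): Top of the hook's upturned tip, 14.5 mm in front of the seat and 11.5 mm above it, axes as the seat's. The crook must pass in over it from the front and then down.
- shelf_edge (a point): Middle of the lower front edge of the rack's grey steel shelf, 110 mm above the seat and 5 mm in front of it, axes as the seat's. The shelf is 280 mm wide, 75 mm deep, boxes on it up to 51 mm higher. It overhangs the hook, so a hand must come in from the front, tilted 30 to 45 degrees, fingers pointing down and inwards. Two 16 mm posts stand 60 mm behind the edge, 125 mm to each side.
- drip_tray (a point): Middle of the drip tray below the hook, level with its rim, 18 mm above the cabinet top; fixed to the rack, 150 (x) x 200 (y) mm. The rack's foot bars, 12 mm high, run along x at 125 mm to each side.
- cassette_a_mid (a point): Yellow plastic tissue cassette, 40 x 28.5 x 6.5 mm, loose on the basket's floor; its centre. Stays in the basket.
- cassette_b_mid (a point): The second, equal cassette, also loose in the basket.
- iron_block_mid (a point): Bystander: cast iron paperweight block 70 x 45 x 32 mm with a small knob (46 mm high in all), beside one end of the basket. The point is at the block's centre, 16 mm up.
- amber_bottle_mid (a point): Bystander: amber glass reagent bottle, 60 mm diameter, 149 mm tall, beside the other end of the basket. The point is half-way up.
- slide_box_mid (a point): Bystander: dark wooden slide box 70 x 150 x 33 mm in front of the rack. The point is its centre.
- slide_tray_mid (a point): Bystander: bakelite slide tray 90 x 190 x 14 mm in front of the basket, on the robot's side. The point is its centre.
- tin_mould_mid (a point): Bystander: tin embedding mould 45 x 70 x 12 mm behind the basket. The point is its centre.
- stain_jar_mid (a point): Bystander: round glass jar 56 mm diameter, 70 mm tall, to the right of the rack. The point is half-way up.

How it is judged (in metres and radians):
On the way:
1. the bail is swung upright while the basket still stands on the cabinet top near where it was (value of joint bail between 0.76 and 1.5 rad and height (world z) of basket_mid below 0.036 m and distance of basket_mid from where it was at the start of the episode below 0.05 m), for 0.2 s.
At the end, for the whole second after the job is handed in: the crook in the middle of the bail hangs in the hook (within 11 mm of the seat along the hook, 12 mm across it, 6 to 8 mm in height), the basket hangs level to within 20 degrees, both cassettes lie in the basket, and it stays so, let go (x of bail_crook in the frame of hook_seat between -0.011 and 0.011 m and y of bail_crook in the frame of hook_seat between -0.012 and 0.012 m and z of bail_crook in the frame of hook_seat between -0.006 and 0.008 m and angle between basket_mid's own z axis and vertical below 0.35 rad and x of cassette_a_mid in the frame of basket_mid between -0.046 and 0.046 m and y of cassette_a_mid in the frame of basket_mid between -0.056 and 0.056 m and z of cassette_a_mid in the frame of basket_mid between -0.035 and 0.028 m and x of cassette_b_mid in the frame of basket_mid between -0.046 and 0.046 m and y of cassette_b_mid in the frame of basket_mid between -0.056 and 0.056 m and z of cassette_b_mid in the frame of basket_mid between -0.035 and 0.028 m); the robot touches nothing.
It fails at once if the iron block or bottle is shifted more than 30 mm or knocked over (distance of any of iron_block_mid, amber_bottle_mid from where it was at the start of the episode above 0.03 m or angle between any of iron_block_mid, amber_bottle_mid's own z axis and vertical above 0.6 rad).
It fails at once if the slide box or slide tray is shifted more than 30 mm or knocked over (distance of any of slide_box_mid, slide_tray_mid from where it was at the start of the episode above 0.03 m or angle between any of slide_box_mid, slide_tray_mid's own z axis and vertical above 0.6 rad).
It fails at once if the tin mould or glass jar is shifted more than 30 mm or knocked over (distance of any of tin_mould_mid, stain_jar_mid from where it was at the start of the episode above 0.03 m or angle between any of tin_mould_mid, stain_jar_mid's own z axis and vertical above 0.6 rad).
It fails at once if the basket is tipped more than 40 degrees (angle between basket_mid's own z axis and vertical above 0.7 rad).
It also fails if it takes over 67 s, if anything falls off the work surface, if the arm or the gripper's body presses on something with over 40 N, if the wrist force passes 120 N, or if a joint passes its speed limit or range.

ROBOT

A 6-joint arm with a two-finger parallel gripper is mounted at the origin on the work surface. World frame = base frame: x ahead of the robot, y to its left, z up, the work surface at z = 0. Lengths are in mm, angles in rad, forces in N, time in s.
With the tool pointing down it reaches from about 425 to 950 mm from the base axis. Payload 3.5 kg.
Tool frame: the origin (TCP) lies midway between the tips of the shut fingers; the grasp point (between the pads) lies 19 mm behind it; z points along the fingers, y is the line along which they close (so a half turn about z gives the same grasp; the last joint's range is limited). The gripper opens to 85 mm and grips with 20 to 120 N. Pads are 22 mm wide; open, the fingers measure 114 mm over their backs; the gripper's body (76 mm by 85 mm) begins 54 mm behind the grasp point. The pads swing forward as they close: fully open they stand 13 mm farther back than shut.
Start: joints at [1.196, 0.286, 1.577, -0, 1.279, -0.15], TCP at [150.429, 658.01, 231.325] pointing down, gripper open.
Joint ranges: [-2.77, 2.77], [-0.9, 2.22], [0.21, 2.48], [-1.53, 4.67], [0.24, 2.81], [-2.84, 2.84]. Speed limits (rad/s): [2.79, 2.79, 3.14, 3.14, 3.14, 3.14].

INTERFACE

Orientations are given as a unit quaternion [x, y, z, w].
In Python, from rig import robot, imaging, order gives the robot as it stands. The module is installed in compiled form; this text tells all that it offers.
- The arm moves only by the tool drive_tool, never from a script. Its argument "series" is a list of rows, each an object with "xyz": the shift along the tool's x, y, z in mm, a list of three; "rot": the turn, a rotation vector about the tool's x, y, z in rad, a list of three. A call has 1 to 20 rows; each row shifts and turns the commanded pose from where the row before left it, along the tool's axes as they then stand; what a row does not reach is not made up. A row lasts 1/12 s, in which the tool goes at most 41.7 mm and 7.16 degrees, less where a joint would pass 70% of its speed; a pose out of reach is approached as far as the arm can. A call is refused whole if a number of a shift passes 41.7 or a number of a turn 0.125, either way. A call with a gripper value outside its range is refused whole. "claw" is the finger opening in mm, from 0 to 85.4, set as the call begins (left out, the last holds). The fingers move at their own pace and stop on an object; "grip_force" is the grip in N (left out, the last holds). Time passes only in rows, so rows that do not move let the fingers close. It gives the time, the measured TCP pose, the force, the opening and the grip force at its end, in the units of the state.
- robot.get_obs(): the state, without advancing time (a new reading comes with each control period).
- imaging.capture(name): name is "scene" or "top"; returns (picture, depth): 400x640x3 uint8, red, green, blue; 400x640 float32, mm along the optical axis (not along the pixel's ray), 0 where there is no reading.
- imaging.camera_params(name): a dict with "fx", "fy", "cx", "cy" (pixels), "dist_coeffs" ([k1, k2, p1, p2, k3] as OpenCV has them; the pictures are not rectified), "extrinsics" (4x4, takes a point from camera to world coordinates). Camera axes: x right, y up, looking along -z (the intrinsics and any distortion apply to the point x, -y, -z); pixel columns grow to the right and rows downward; lengths in mm; the calibration is good to about 2 mm. A picture is of the moment at which its call begins. camera_params takes no time and is no camera call.
- order.hand_in(): hands the job in; it is judged then, once.
Trained networks look in the newest picture that a camera, given by its name, has taken for a name from the list of things; names that differ only in an ending like _2 or _b are one class to them, and where a whole thing is asked for, a point or a joint stands for the part that bears it (a point fixed in the world has none). Each returns a list of dicts, best first, with "score" (0 to 1); they miss things now and then, are a little off and sometimes report something else, mostly with a low value. They report only what shows in the picture. A call takes as long as a camera call.
- imaging.outline_of(camera, target): "pixels" (400x640 bool, what is visible of it) and "bbox" ([left, top, right, bottom] in pixels, round what is visible of it).
- imaging.pinpoint(camera, target): "xy" ([column, row] in pixels: a listed point, or the origin of a listed thing).
The state is a dict: "time": time; "joint_positions": joint angles; "joint_velocities": joint speeds; "joint_torque": joint torques, N m; "ee_pos": TCP position; "orientation": TCP orientation; "force": force on the tool from outside, world axes, zero at the start; "wrist_torque": the same for the moment, N m; "finger_gap": finger opening in mm; "finger_force": force on a finger pad.
Only numpy, scipy, OpenCV 4.12 (cv2) and the standard library are available. Lean on these libraries where they do the work, as an engineer would, in place of code of your own. Each camera call takes 0.05 s, during which the arm holds its last target. There are 200 camera calls.

## Working session

There is one attempt and no reset: what is moved stays moved. The work goes in short steps, Python scripts to look and compute and a tool call to move; the robot and the scene stay as the last step left them, time stands still between calls to the robot, and variables do not carry over. Pictures are saved under pics/ and viewed, at most 10 in all, crops included, and the job is handed in when it is done.

Besides the shell and the picture viewer there is one more tool, called after ">>>" as name([rows], argument=value, ...), one row to a line, values as JSON. drive_tool: Moves the arm, as the interface text tells. Its arguments: {"type":"object","properties":{"series":{"type":"array"},"claw":{"type":"number"},"grip_force":{"type":"number"}},"required":["series"]}

```bash
mkdir -p pics; cat > h.py <<'E'
import numpy as np, cv2
from rig import robot, imaging, order
from scipy.spatial.transform import Rotation as R
def ray(cam,xy):
    p=imaging.camera_params(cam); K=np.array([[p['fx'],0,p['cx']],[0,p['fy'],p['cy']],[0,0,1]])
    u=cv2.undistortPoints(np.array([[xy]],float),K,np.array(p['dist_coeffs']))[0,0]
    E=np.array(p['extrinsics']); return E[:3,3],E[:3,:3]@np.array([u[0],-u[1],-1.])
def at_depth(cam,xy,d):
    o,r=ray(cam,xy); return o+r*d
def at_z(cam,xy,z):
    o,r=ray(cam,xy); return o+r*(z-o[2])/r[2]
def tri(xy1,xy2,c1='scene',c2='top'):
    o1,r1=ray(c1,xy1);o2,r2=ray(c2,xy2)
    s=np.linalg.lstsq(np.c_[r1,-r2],o2-o1,rcond=None)[0]
    a,b=o1+s[0]*r1,o2+s[1]*r2; return (a+b)/2,np.linalg.norm(a-b)
def snap(cam,fn=None):
    im,d=imaging.capture(cam)
    if fn: cv2.imwrite('pics/'+fn,im[:,:,::-1])
    return im,d
E
python3 - <<'E'
from h import *
np.set_printoptions(precision=1,suppress=True)
D={}
for c in('scene','top'):
    D[c]=snap(c,c+'0.png')[1]; print(c,np.array(imaging.camera_params(c)['extrinsics']))
for n in "basket_mid bail_pivot bail_sleeve_left bail_sleeve_right bail_crook hook_seat hook_tip shelf_edge drip_tray cassette_a_mid iron_block_mid amber_bottle_mid slide_box_mid slide_tray_mid tin_mould_mid stain_jar_mid".split():
    P={}
    for c in('scene','top'):
        r=imaging.pinpoint(c,n)
        if r:
            xy=r[0]['xy'];P[c]=xy;d=D[c][int(xy[1]),int(xy[0])]
            print(n,c,round(r[0]['score'],2),np.round(xy),at_depth(c,xy,d) if d>0 else None,len(r))
    if len(P)==2: print('   tri',*tri(P['scene'],P['top']))
print(robot.get_obs())
E
```

```text
scene [[  -0.4   -0.5    0.8 1385.3]
 [   0.9   -0.2    0.4  348.3]
 [  -0.     0.8    0.5  772.2]
 [   0.     0.     0.     1. ]]
top [[   0.     1.    -0.1  471.2]
 [  -1.     0.     0.   -63.3]
 [   0.     0.1    1.  1205.8]
 [   0.     0.     0.     1. ]]
basket_mid scene 0.68 [415. 295.] [595.2 219.2   0.6] 1
basket_mid top 0.79 [225. 196.] [611.  234.3  11. ] 1
   tri [611.7 227.1  19.4] 10.637422549951312
bail_pivot scene 0.91 [415. 291.] [577.2 214.4  -1.7] 2
bail_pivot top 0.56 [229. 192.] [625.1 225.3  -1.3] 1
   tri [619.4 218.7  37.3] 5.477052817797906
bail_sleeve_left scene 0.64 [429. 264.] [561.3 236.1  87.2] 2
bail_sleeve_left top 0.44 [217. 209.] [563.2 234.9  94.3] 2
   tri [563.6 236.4  89.1] 0.11700944850862835
bail_sleeve_right scene 0.73 [405. 260.] [478.7 157.4   9.4] 1
bail_sleeve_right top 0.67 [267. 177.] [653.7  86.9 147.9] 2
   tri [643.1 139.5 131.2] 103.57864276297698
bail_crook scene 0.67 [295. 228.] [ 511.1 -184.9   32.2] 2
bail_crook top 0.61 [227. 211.] [557.9 206.4  96.4] 1
   tri [632.7  55.6 229.4] 288.68647195772206
hook_seat scene 0.63 [252. 190.
[... 1509 characters left out ...]
10. ] 1
tin_mould_mid top 0.65 [222. 165.] [711.9 249.   13. ] 2
   tri [712.6 248.4  10.9] 2.3740605545329014
stain_jar_mid scene 0.71 [225. 212.] [ 564.1 -410.2   58.5] 2
stain_jar_mid top 0.66 [440. 218.] [ 556.  -429.6   69.5] 2
   tri [ 553.7 -429.4   48.4] 15.122181389040596
{'time': 1.7, 'joint_positions': array([ 1.2,  0.3,  1.6,  0. ,  1.3, -0.1]), 'joint_velocities': array([-0.,  0., -0., -0.,  0., -0.]), 'joint_torque': array([  0. , -40.6, -29.3,  -0. ,   0. ,   0. ]), 'ee_pos': array([150.4, 658. , 231.3]), 'orientation': array([ 0.1,  1. , -0. , -0. ]), 'force': array([ 0.8, -0.1,  0.3]), 'wrist_torque': array([0., 0., 0.]), 'finger_force': 0.0, 'finger_gap': 85.20050633189071}
```

```bash
python3 - <<'E'
import cv2,numpy as np
t=cv2.imread('pics/top0.png');s=cv2.imread('pics/scene0.png')
a=cv2.resize(t[140:290,140:300],None,fx=5,fy=4*1.0,interpolation=cv2.INTER_CUBIC)
cv2.imwrite('pics/topb.png',cv2.resize(t[145:265,150:300],None,fx=5,fy=5,interpolation=cv2.INTER_CUBIC))
cv2.imwrite('pics/sceneb.png',cv2.resize(s[210:350,330:510],None,fx=4.2,fy=4.2,interpolation=cv2.INTER_CUBIC))
E
```

```text
(no output)
```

View pics/topb.png

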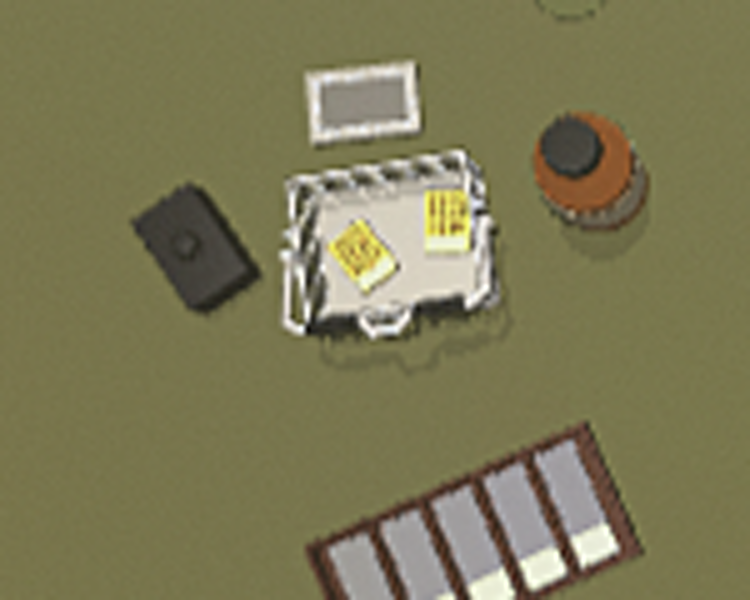

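View pics/sceneb.png

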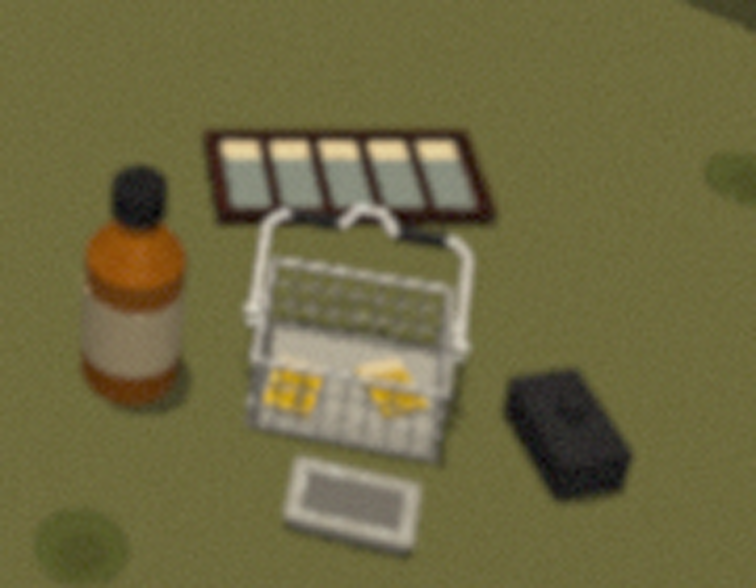

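View pics/scene0.png

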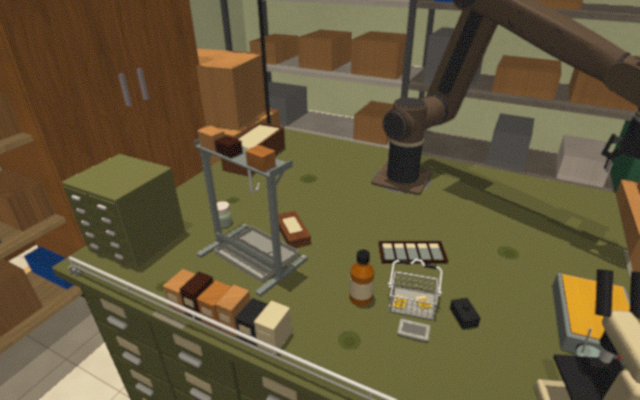

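The pictures show the folded bail over the robot side, the iron block to its +y side and the bottle to its −y side. The crook is at top px (227,211) and scene px (417.5,260). The sleeves are at top px (217,209) and (238,206), and scene px (430,266) and (404,262). The rack is at scene px (250,190), with its hook under the shelf.

```bash
python3 - <<'E'
from h import *
np.set_printoptions(precision=2,suppress=True)
for n,a,b in (('crook',(417.6,260),(227,211.3)),('sl',(430,266),(217,208.7)),('sr',(403.8,261.9),(238,205.6)),('pivR',(390,285),(247,188)),('pivL',(439.5,292.9),(208,194.5))): print(n,*tri(a,b))
# basket floor/rim outline from top depth
im,d=imaging.capture('top')
for n in('basket_mid','bail_crook','hook_seat'):
    r=imaging.outline_of('top',n)
    if r:
        m=r[0]['pixels'];print(n,r[0]['score'],r[0]['bbox'],m.sum())
        vs,us=np.nonzero(m&(d>0)); P=np.array([at_depth('top',(u,v),d[v,u]) for u,v in zip(us,vs)])
        np.save(n+'.npy',P)
        Q=P[(P[:,2]>35)&(P[:,2]<62)] if n=='basket_mid' else P
        c,(w,h),a=cv2.minAreaRect(Q[:,:2].astype(np.float32)); print(c,w,h,a,np.percentile(P[:,2],[2,50,98]))
# shelf
E0=imaging.camera_params('top')
vs,us=np.nonzero(d>0); 
P=np.array([at_depth('top',(u,v),d[v,u]) for u,v in zip(us,vs) if 330<u<460 and 130<v<260])
S=P[(P[:,2]>318)&(P[:,2]<345)]
print('shelf',len(S),cv2.minAreaRect(S[:,:2].astype(np.float32)),S.min(0),S.max(0))
F=P[(P[:,2]>4)&(P[:,2]<22)]
o=robot.get_obs();print(R.from_quat(o['orientation']).as_matrix())
cv2.imwrite('pics/topr.png',cv2.resize(im[140:290,320:480,::-1],None,fx=4,fy=4,interpolation=cv2.INTER_CUBIC))
E
```

```text
crook [557.6  206.81  86.77] 2.6640840148521643
sl [564.21 239.22  83.96] 0.6856301847679357
sr [575.85 176.1   82.92] 2.526621682170575
pivR [634.35 160.45  46.09] 0.20802025921806983
pivL [610.22 279.05  48.59] 0.7148540922900529
basket_mid 0.97 [202.9, 177.4, 251.2, 212.4] 1073
(619.8256225585938, 220.82147216796875) 92.3833236694336 127.5110092163086 9.744932174682617 [-1.48  5.17 91.93]
bail_crook 0.45 [208.4, 191.1, 247.0, 210.8] 65
(575.0114135742188, 197.3247833251953) 36.651161193847656 114.25418853759766 32.42938232421875 [64.59 88.73 93.91]
hook_seat 0.88 [331.3, 141.1, 463.3, 224.2] 6717Traceback (most recent call last):
  File "<stdin>", line 10, in <module>
  File "h.py", line 9, in at_depth
    o,r=ray(cam,xy); return o+r*d
        ~~~^^^^^^^^
  File "h.py", line 5, in ray
    p=imaging.camera_params(cam); K=np.array([[p['fx'],0,p['cx']],[0,p['fy'],p['cy']],[0,0,1]])
ValueError: time passes only in moves, steps and waits
```

```bash
python3 - <<'E'
s=open('h.py').read()
i=s.index('def ray');j=s.index('def at_depth')
s=s[:i]+'''_c={}
def ray(cam,xy):
    if cam not in _c: _c[cam]=imaging.camera_params(cam)
    p=_c[cam]; K=np.array([[p['fx'],0,p['cx']],[0,p['fy'],p['cy']],[0,0,1]])
    u=cv2.undistortPoints(np.array([[xy]],float),K,np.array(p['dist_coeffs']))[0,0]
    E=np.array(p['extrinsics']); return E[:3,3],E[:3,:3]@np.array([u[0],-u[1],-1.])
'''+s[j:]
open('h.py','w').write(s)
E
python3 - <<'E'
from h import *
np.set_printoptions(precision=3,suppress=True)
im,d=snap('top')
P=[];U=[]
for v in range(130,260):
    for u in range(325,465):
        if d[v,u]>0: P.append(at_depth('top',(u,v),d[v,u]));U.append((u,v))
P=np.array(P)
for lo,hi in((318,340),(215,240),(14,24)):
    S=P[(P[:,2]>lo)&(P[:,2]<hi)]
    print(lo,len(S),cv2.minAreaRect(S[:,:2].astype(np.float32)),S.min(0),S.max(0))
S=P[(P[:,2]>318)&(P[:,2]<336)]   # front edge: min x per y bin
ys=np.arange(-375,-110,6);E=[(y,S[abs(S[:,1]-y)<4][:,0].min()) for y in ys if (abs(S[:,1]-y)<4).any()]
print(np.round(E,0).tolist())
H=P[(P[:,2]>195)&(P[:,2]<260)]; H=H[abs(H[:,1]+243)<30];print(np.round(H).tolist())
o=robot.get_obs();print(o['time'],R.from_quat(o['orientation']).as_matrix())
cv2.imwrite('pics/topr.png',cv2.resize(im[140:290,320:480,::-1],None,fx=4,fy=4,interpolation=cv2.INTER_CUBIC))
E
```

```text
318 2211 ((648.1061401367188, -247.70645141601562), (278.37384033203125, 76.05453491210938), 77.900634765625) [ 582.094 -389.604  324.11 ] [ 711.634 -103.986  339.982]
215 21 ((614.308837890625, -240.95346069335938), (5.94638729095459, 31.206499099731445), 80.78182983398438) [ 598.799 -245.528  215.06 ] [ 630.135 -236.231  239.544]
14 328 ((651.7340087890625, -312.535888671875), (380.34637451171875, 422.7012634277344), 0.9753935933113098) [ 459.494 -524.13    14.018] [ 841.197 -102.171   23.91 ]
[[-375.0, 582.0], [-369.0, 584.0], [-363.0, 585.0], [-357.0, 586.0], [-351.0, 588.0], [-345.0, 588.0], [-339.0, 590.0], [-333.0, 590.0], [-327.0, 593.0], [-321.0, 595.0], [-315.0, 595.0], [-309.0, 597.0], [-303.0, 597.0], [-297.0, 599.0], [-291.0, 601.0], [-285.0, 601.0], [-279.0, 603.0], [-273.0, 604.0], [-267.0, 605.0], [-261.0, 607.0], [-255.0, 607.0], [-249.0, 609.0], [-243.0, 611.0], [-237.0, 611.0], [-231.0, 613.0], [-225.0, 614.0], [-219.0, 615.0], [-213.0, 618.0], [-207.0, 618.0], [-201.0, 619.0], [-195.0, 620.0], [-189.0, 622.0], [-183.0, 624.0], [-177.0, 624.0], [-171.0, 626.0], [-1
[... 337 characters left out ...]
625.0, -244.0, 224.0], [624.0, -241.0, 214.0], [624.0, -243.0, 217.0], [624.0, -246.0, 217.0], [622.0, -241.0, 213.0], [621.0, -243.0, 215.0], [619.0, -238.0, 212.0], [619.0, -241.0, 212.0], [619.0, -243.0, 216.0], [616.0, -238.0, 212.0], [616.0, -241.0, 213.0], [616.0, -244.0, 213.0], [613.0, -238.0, 215.0], [613.0, -241.0, 214.0], [613.0, -243.0, 215.0], [610.0, -238.0, 216.0], [611.0, -241.0, 214.0], [611.0, -243.0, 214.0], [607.0, -237.0, 219.0], [608.0, -240.0, 218.0], [604.0, -236.0, 225.0], [604.0, -238.0, 227.0], [601.0, -236.0, 225.0], [601.0, -238.0, 227.0], [602.0, -242.0, 223.0], [599.0, -239.0, 224.0]]
1.95 [[-0.975  0.223 -0.   ]
 [ 0.223  0.975 -0.   ]
 [ 0.    -0.    -1.   ]]
```

View pics/topr.png

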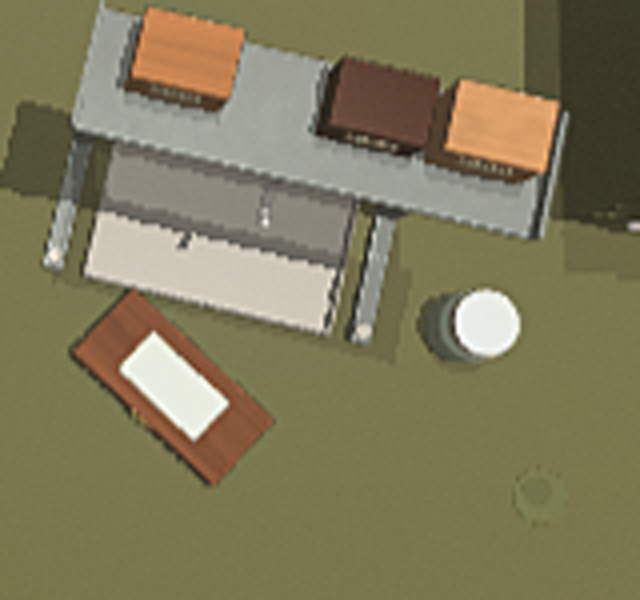

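```bash
cat >> h.py <<'E'
def pose_R(yaw,th):
    b=np.array([np.cos(yaw),np.sin(yaw),0]);Z=np.array([0,0,1.])
    z=np.sin(th)*b-np.cos(th)*Z; y=np.cos(th)*b+np.sin(th)*Z
    return np.c_[np.cross(y,z),y,z]
def plan(p,Rt,N,p0=None,R0=None):
    "one row, to be repeated N times, from the present pose to TCP p, Rt"
    o=robot.get_obs()
    p0=o['ee_pos'] if p0 is None else p0; R0=R.from_quat(o['orientation']).as_matrix() if R0 is None else R0
    r=R.from_matrix(R0.T@Rt).as_rotvec()/N
    M=sum(R.from_rotvec(r*k).as_matrix() for k in range(N))
    t=np.linalg.solve(M,R0.T@(np.array(p)-p0))
    ps=[p0];Rk=R0
    for k in range(N): ps.append(ps[-1]+Rk@t);Rk=Rk@R.from_rotvec(r).as_matrix()
    print(N,'rows xyz',np.round(t,2),'rot',np.round(r,4),'minz',np.round(min(q[2] for q in ps)),'mid',np.round(ps[N//2]))
BP=np.array([622.3,219.8,50.]);BY=0.183
E
python3 - <<'E'
from h import *
Rt=pose_R(BY,.7); sl=np.array([564.5,240.5,83.5])
print(Rt)
p=sl-Rt[:,2]*100
print(p)
plan(p,Rt,18)
E
```

```text
[[-1.81980294e-01  7.52070988e-01  6.33460655e-01]
 [ 9.83302178e-01  1.39186206e-01  1.17234924e-01]
 [ 1.38777878e-17  6.44217687e-01 -7.64842187e-01]]
[501.15393453 228.77650756 159.98421873]
18 rows xyz [-31.63  -5.54   4.78] rot [-0.0343 -0.0226  0.0618] minz 160.0 mid [383. 489. 200.]
```

>>> drive_tool([
  {"xyz": [-31.6, -5.5, 4.8], "rot": [-0.0343, -0.0226, 0.0618]},
  {"xyz": [-31.6, -5.5, 4.8], "rot": [-0.0343, -0.0226, 0.0618]},
  {"xyz": [-31.6, -5.5, 4.8], "rot": [-0.0343, -0.0226, 0.0618]},
  {"xyz": [-31.6, -5.5, 4.8], "rot": [-0.0343, -0.0226, 0.0618]},
  {"xyz": [-31.6, -5.5, 4.8], "rot": [-0.0343, -0.0226, 0.0618]},
  {"xyz": [-31.6, -5.5, 4.8], "rot": [-0.0343, -0.0226, 0.0618]},
  {"xyz": [-31.6, -5.5, 4.8], "rot": [-0.0343, -0.0226, 0.0618]},
  {"xyz": [-31.6, -5.5, 4.8], "rot": [-0.0343, -0.0226, 0.0618]},
  {"xyz": [-31.6, -5.5, 4.8], "rot": [-0.0343, -0.0226, 0.0618]},
  {"xyz": [-31.6, -5.5, 4.8], "rot": [-0.0343, -0.0226, 0.0618]},
  {"xyz": [-31.6, -5.5, 4.8], "rot": [-0.0343, -0.0226, 0.0618]},
  {"xyz": [-31.6, -5.5, 4.8], "rot": [-0.0343, -0.0226, 0.0618]},
  {"xyz": [-31.6, -5.5, 4.8], "rot": [-0.0343, -0.0226, 0.0618]},
  {"xyz": [-31.6, -5.5, 4.8], "rot": [-0.0343, -0.0226, 0.0618]},
  {"xyz": [-31.6, -5.5, 4.8], "rot": [-0.0343, -0.0226, 0.0618]},
  {"xyz": [-31.6, -5.5, 4.8], "rot": [-0.0343, -0.0226, 0.0618]},
  {"xyz": [-31.6, -5.5, 4.8], "rot": [-0.0343, -0.0226, 0.0618]},
  {"xyz": [-31.6, -5.5, 4.8], "rot": [-0.0343, -0.0226, 0.0618]},
  {"xyz": [0, 0, 0], "rot": [0, 0, 0]},
  {"xyz": [0, 0, 0], "rot": [0, 0, 0]},
], claw=40, grip_force=60)

```text
time: 3.62
ee_pos: [501.2, 228.2, 159.3]
orientation: [0.602, 0.722, 0.263, 0.22]
force: [-0.5, 0.0, 0.2]
finger_gap: 39.9
finger_force: 0.0
```

```bash
python3 - <<'E'
from h import *
np.set_printoptions(precision=3,suppress=True)
o=robot.get_obs();print(o['time'],o['ee_pos'],o['joint_positions'],o['finger_gap'],o['force']);print(R.from_quat(o['orientation']).as_matrix())
Rt=pose_R(BY,.7); sl=np.array([564.5,240.5,83.5])
plan(sl+Rt[:,2]*10,Rt,6)
E
```

```text
3.6167 [501.189 228.191 159.343] [ 0.27  -0.2    2.337 -0.188  0.314  0.247] 39.87353324656193 [-0.53   0.035  0.231]
[[-0.18   0.753  0.633]
 [ 0.984  0.138  0.115]
 [-0.001  0.643 -0.766]]
6 rows xyz [ 0.12  0.09 18.26] rot [-0.  0. -0.] minz 76.0 mid [536. 235. 118.]
```

>>> drive_tool([
  {"xyz": [0, 0, 19], "rot": [0, 0, 0]},
  {"xyz": [0, 0, 19], "rot": [0, 0, 0]},
  {"xyz": [0, 0, 19], "rot": [0, 0, 0]},
  {"xyz": [0, 0, 19], "rot": [0, 0, 0]},
  {"xyz": [0, 0, 19], "rot": [0, 0, 0]},
  {"xyz": [0, 0, 19], "rot": [0, 0, 0]},
  {"xyz": [0, 0, 0], "rot": [0, 0, 0]},
  {"xyz": [0, 0, 0], "rot": [0, 0, 0]},
])

```text
time: 4.28
ee_pos: [571.2, 249.8, 100.8]
orientation: [0.607, 0.727, 0.241, 0.212]
force: [-0.2, -0.3, -0.5]
finger_gap: 40.3
finger_force: 0.0
```

```bash
python3 - <<'E'
from h import *
np.set_printoptions(precision=3,suppress=True)
o=robot.get_obs();print(o['time'],o['ee_pos'],o['joint_positions'],o['force'])
im=[snap(c)[0] for c in('scene','top')]
a=cv2.resize(im[0][200:340,360:500],(560,560),interpolation=cv2.INTER_CUBIC);b=cv2.resize(im[1][160:260,180:240],(240,400),interpolation=cv2.INTER_CUBIC)
c=np.zeros((560,800,3),np.uint8);c[:,:560]=a;c[:400,560:]=b;cv2.imwrite('pics/strad.png',c[:,:,::-1])
E
```

```text
4.2833 [571.183 249.849 100.826] [ 0.28   0.093  2.173 -0.327  0.238  0.394] [-0.214 -0.297 -0.548]
```

View pics/strad.png

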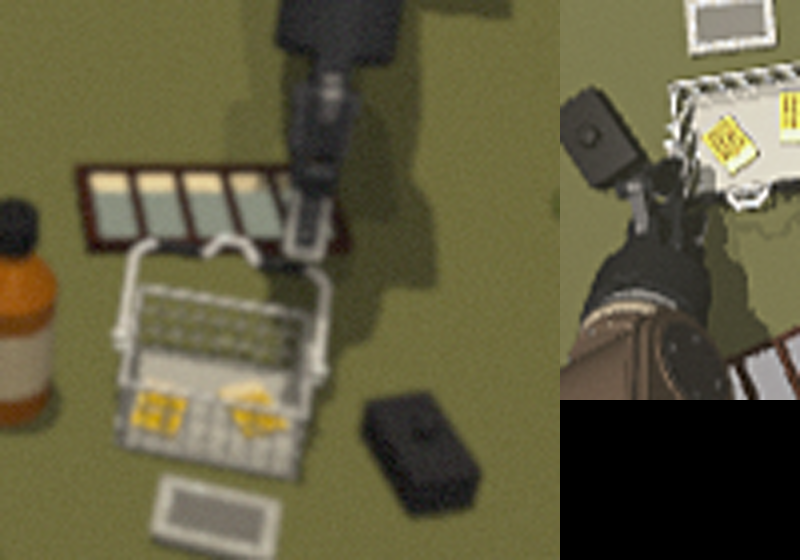

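The close view shows the fingers above the bar on the +y sleeve (crop px 310,230). The arm stopped short because joint 5 reached its lower limit, so I'll swing the bail with a smaller tilt.

```bash
python3 - <<'E'
from h import *
np.set_printoptions(precision=3,suppress=True)
sl=np.array([564.5,240.5,83.5]);Rt=pose_R(BY,.35)
print(Rt)
plan(sl-Rt[:,2]*30,Rt,5)
E
```

```text
[[-0.182  0.924  0.337]
 [ 0.983  0.171  0.062]
 [ 0.     0.343 -0.939]]
5 rows xyz [-1.56 -2.   -3.64] rot [ 0.061  0.003 -0.   ] minz 101.0 mid [564. 245. 105.]
```

>>> drive_tool([
  {"xyz": [-1.6, -2, -3.6], "rot": [0.061, 0.003, 0]},
  {"xyz": [-1.6, -2, -3.6], "rot": [0.061, 0.003, 0]},
  {"xyz": [-1.6, -2, -3.6], "rot": [0.061, 0.003, 0]},
  {"xyz": [-1.6, -2, -3.6], "rot": [0.061, 0.003, 0]},
  {"xyz": [-1.6, -2, -3.6], "rot": [0.061, 0.003, 0]},
  {"xyz": [0, 0, 0], "rot": [0, 0, 0]},
  {"xyz": [0, 0, 11], "rot": [0, 0, 0]},
  {"xyz": [0, 0, 11], "rot": [0, 0, 0]},
  {"xyz": [0, 0, 11], "rot": [0, 0, 0]},
  {"xyz": [0, 0, 11], "rot": [0, 0, 0]},
  {"xyz": [0, 0, 0], "rot": [0, 0, 0]},
  {"xyz": [0, 0, 0], "rot": [0, 0, 0]},
])

```text
time: 5.38
ee_pos: [568.4, 240.1, 67.4]
orientation: [0.631, 0.756, 0.131, 0.11]
force: [0.3, 0.9, 0.1]
finger_gap: 39.9
finger_force: 0.0
```

```bash
python3 - <<'E'
from h import *
np.set_printoptions(precision=3,suppress=True)
o=robot.get_obs();print(o['time'],o['ee_pos'],o['joint_positions'],o['force'])
sl=np.array([564.5,240.5,83.5]);Rt=pose_R(BY,.35)
print(Rt.T@(o['ee_pos']-sl)); plan(sl+Rt[:,2]*14,Rt,2)
E
```

```text
5.3833 [568.416 240.145  67.441] [ 0.245  0.205  2.037 -0.044  0.557  0.099] [0.308 0.914 0.06 ]
[-1.061 -1.95  16.384]
2 rows xyz [ 0.53  0.97 -1.2 ] rot [-0.003  0.001 -0.001] minz 67.0 mid [569. 241.  69.]
```

>>> drive_tool([
  {"xyz": [0.5, 6, -2], "rot": [0, 0, 0]},
  {"xyz": [0, 6, 0], "rot": [0, 0, 0]},
  {"xyz": [0, 5, 0], "rot": [0, 0, 0]},
  {"xyz": [0, 3.1, -2.1], "rot": [0, 0, 0]},
  {"xyz": [0, 3.1, -2.1], "rot": [0, 0, 0]},
  {"xyz": [0, 3.4, -1.7], "rot": [0, 0, 0]},
  {"xyz": [0, 3.4, -1.7], "rot": [0, 0, 0]},
  {"xyz": [0, 3.5, -1.3], "rot": [0, 0, 0]},
  {"xyz": [0, 3.5, -1.3], "rot": [0, 0, 0]},
  {"xyz": [0, 3.7, -0.9], "rot": [0, 0, 0]},
  {"xyz": [0, 3.7, -0.9], "rot": [0, 0, 0]},
  {"xyz": [0, 3.8, -0.4], "rot": [0, 0, 0]},
  {"xyz": [0, 3.8, -0.4], "rot": [0, 0, 0]},
])

```text
time: 6.47
ee_pos: [612.9, 248.8, 101.6]
orientation: [0.631, 0.756, 0.133, 0.111]
force: [0.2, -0.2, 0.5]
finger_gap: 40.0
finger_force: 0.2
```

```bash
python3 - <<'E'
from h import *
np.set_printoptions(precision=3,suppress=True)
im=[snap(c)[0] for c in('scene','top')]
o=robot.get_obs();print(o['time'],o['ee_pos'],o['joint_positions'],o['force'])
r=imaging.outline_of('top','basket_mid');print(r[0]['bbox'] if r else None)
a=cv2.resize(im[0][200:340,360:500],(560,560),interpolation=cv2.INTER_CUBIC);b=cv2.resize(im[1][160:260,180:240],(240,400),interpolation=cv2.INTER_CUBIC)
c=np.zeros((560,800,3),np.uint8);c[:,:560]=a;c[:400,560:]=b;cv2.imwrite('pics/push.png',c[:,:,::-1])
E
```

```text
6.5667 [613.501 248.876 101.993] [ 0.241  0.239  1.919 -0.037  0.635  0.087] [ 0.679  0.224 -0.266]
[212.0, 179.7, 250.4, 209.6]
```

View pics/push.png

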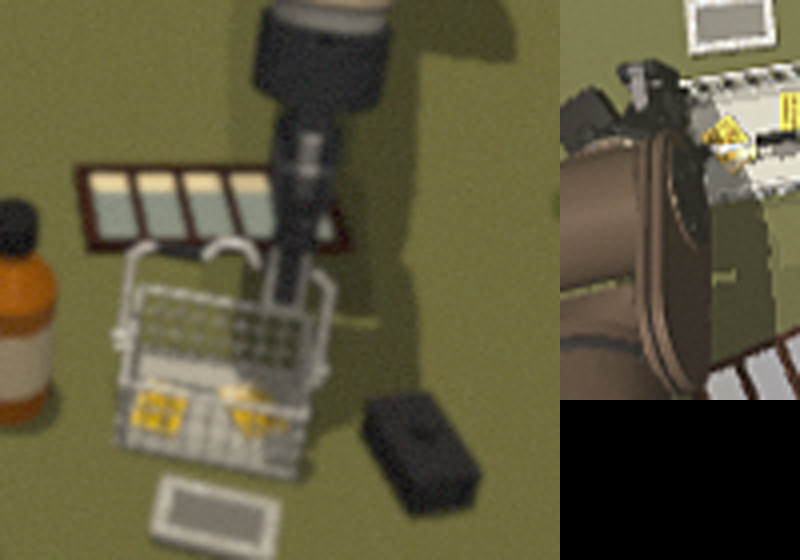

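The bail has risen with the finger. The crook is now at crop px (232,240), and the basket has not moved. I'll finish the arc.

>>> drive_tool([
  {"xyz": [0, 3.8, 0], "rot": [0, 0, 0]},
  {"xyz": [0, 3.8, 0], "rot": [0, 0, 0]},
  {"xyz": [0, 3.8, 0.5], "rot": [0, 0, 0]},
  {"xyz": [0, 3.8, 0.5], "rot": [0, 0, 0]},
  {"xyz": [0, 3.7, 1], "rot": [0, 0, 0]},
  {"xyz": [0, 3.7, 1], "rot": [0, 0, 0]},
  {"xyz": [0, 0, 0], "rot": [0, 0, 0]},
  {"xyz": [0, -7, 0], "rot": [0, 0, 0]},
  {"xyz": [0, -8, 0], "rot": [0, 0, 0]},
  {"xyz": [0, 0, -20], "rot": [0, 0, 0]},
  {"xyz": [0, 0, -20], "rot": [0, 0, 0]},
  {"xyz": [0, 0, -20], "rot": [0, 0, 0]},
  {"xyz": [0, 0, 0], "rot": [0, 0, 0]},
])

```text
time: 7.7
ee_pos: [601.1, 247.2, 161.7]
orientation: [0.631, 0.756, 0.135, 0.113]
force: [0.5, 0.9, 0.3]
finger_gap: 40.0
finger_force: 0.0
```

```bash
python3 - <<'E'
from h import *
np.set_printoptions(precision=3,suppress=True)
im=[snap(c)[0] for c in('scene','top')]
o=robot.get_obs();print(o['time'],o['ee_pos'],o['joint_positions'],o['force'])
for n in('bail_crook','bail_sleeve_right','bail_sleeve_left','bail_pivot'):
    P=[imaging.pinpoint(c,n) for c in('scene','top')]
    for q in P: print(n,[(np.round(x['xy'],1),round(x['score'],2)) for x in q])
    if all(P): print(*tri(P[0][0]['xy'],P[1][0]['xy']))
a=cv2.resize(im[0][210:330,370:470],(500,600),interpolation=cv2.INTER_CUBIC);b=cv2.resize(im[1][165:225,200:260],(300,300),interpolation=cv2.INTER_CUBIC)
c=np.zeros((600,800,3),np.uint8);c[:,:500]=a;c[:300,500:]=b;cv2.imwrite('pics/up.png',c[:,:,::-1])
E
```

```text
7.8 [600.151 246.665 157.934] [ 0.243  0.138  1.922 -0.034  0.734  0.084] [ 0.536 -0.117  0.227]
bail_crook [(array([258.2, 181.6]), 0.67), (array([412.4, 285.4]), 0.55), (array([417.9, 267.2]), 0.52), (array([359.3, 278.6]), 0.29)]
bail_crook [(array([219.1, 185.4]), 0.65)]
[692.702  29.583 382.523] 323.87653886853116
bail_sleeve_right [(array([404.4, 267.2]), 0.47)]
bail_sleeve_right [(array([231. , 184.1]), 0.4)]
[634.843 192.072 117.895] 2.9776548842400747
bail_sleeve_left [(array([432.3, 268.8]), 0.54), (array([459.4, 314.4]), 0.35)]
bail_sleeve_left [(array([190.4, 190.4]), 0.62), (array([212.7, 188.5]), 0.42)]
[617.823 277.471 137.044] 51.775613361208464
bail_pivot [(array([414., 286.]), 0.94)]
bail_pivot [(array([230.9, 183.7]), 0.72), (array([227.6, 192.2]), 0.68)]
[640.469 213.027  69.686] 15.979894792300348
```

View pics/up.png

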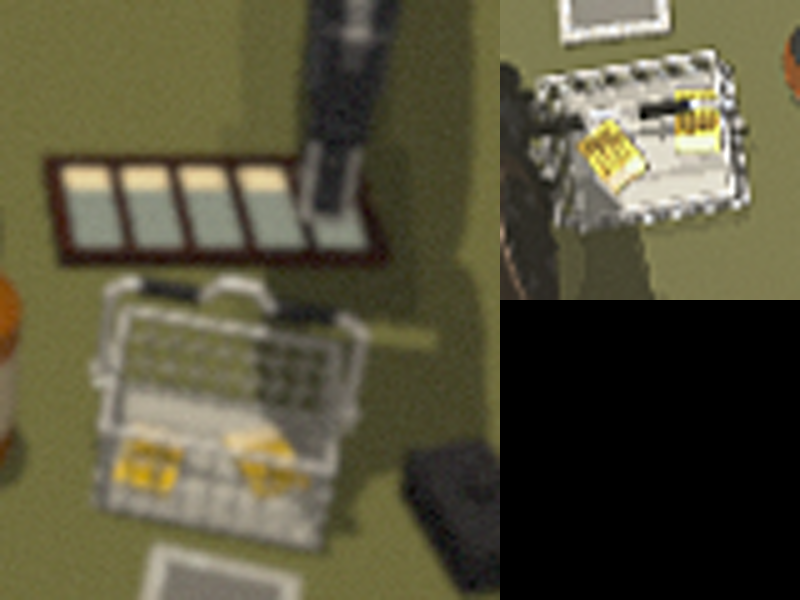

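The bail is upright. The crook is at scene px (417.4,266.8), the left sleeve at scene (431,272.4), and the right sleeve at scene (404.4,268.2) and top (233.6,186.8).

```bash
python3 - <<'E'
from h import *
np.set_printoptions(precision=1,suppress=True)
print('sr',*tri((404.4,268.2),(233.6,186.8)));print('sl',*tri((431,272.4),(213,190)))
for z in(105,109,112): print(z,at_z('scene',(431,272.4),z),at_z('scene',(404.4,268.2),z),at_z('top',(233.6,186.8),z),'crook',at_z('scene',(417.4,266.8),z+11))
o=robot.get_obs();print(o['ee_pos'],R.from_quat(o['orientation']).as_matrix())
for th in(.55,):
    Rt=pose_R(BY,th);sl=np.array([616,250,112]);plan(sl-Rt[:,2]*30,Rt,6)
E
```

```text
sr [627.9 188.6 107.7] 1.612367017201077
sl [616.2 249.3 108.5] 4.192385805784682
105 [611.  250.7 105. ] [624.4 188.7 105. ] [628.5 188.5 105. ] crook [618.4 218.  116. ]
109 [615.6 251.3 109. ] [629.  189.7 109. ] [627.9 187.6 109. ] crook [623.1 218.8 120. ]
112 [619.1 251.7 112. ] [632.4 190.4 112. ] [627.5 186.9 112. ] crook [626.6 219.4 123. ]
[600.2 246.5 156.5] [[-0.2  0.9  0.3]
 [ 1.   0.2  0.1]
 [-0.   0.3 -0.9]]
6 rows xyz [ 0.1 -1.2  2.9] rot [-0.  0. -0.] minz 138.0 mid [600. 247. 147.]
```

```bash
python3 - <<'E'
from h import *
np.set_printoptions(precision=4,suppress=True)
Rt=pose_R(BY,.6);sl=np.array([616,250.5,110]);plan(sl-Rt[:,2]*30,Rt,6)
E
```

```text
6 rows xyz [ 0.18 -1.69  3.22] rot [-0.0422  0.0005 -0.0004] minz 135.0 mid [599. 247. 146.]
```

>>> drive_tool([
  {"xyz": [0.2, -1.7, 3.2], "rot": [-0.0422, 0, 0]},
  {"xyz": [0.2, -1.7, 3.2], "rot": [-0.0422, 0, 0]},
  {"xyz": [0.2, -1.7, 3.2], "rot": [-0.0422, 0, 0]},
  {"xyz": [0.2, -1.7, 3.2], "rot": [-0.0422, 0, 0]},
  {"xyz": [0.2, -1.7, 3.2], "rot": [-0.0422, 0, 0]},
  {"xyz": [0.2, -1.7, 3.2], "rot": [-0.0422, 0, 0]},
  {"xyz": [0, 0, 12], "rot": [0, 0, 0]},
  {"xyz": [0, 0, 12], "rot": [0, 0, 0]},
  {"xyz": [0, 0, 12], "rot": [0, 0, 0]},
  {"xyz": [0, 0, 12], "rot": [0, 0, 0]},
  {"xyz": [0, 0, 0], "rot": [0, 0, 0]},
  {"xyz": [0, 0, 0], "rot": [0, 0, 0]},
  {"xyz": [0, 0, 0], "rot": [0, 0, 0]},
])

```text
time: 9.28
ee_pos: [626.2, 252.5, 96.5]
orientation: [0.612, 0.733, 0.227, 0.19]
force: [0.5, -0.7, 0.5]
finger_gap: 39.7
finger_force: 0.0
```

```bash
python3 - <<'E'
from h import *
np.set_printoptions(precision=3,suppress=True)
o=robot.get_obs();print(o['time'],o['ee_pos'],o['joint_positions'],o['force'])
sl=np.array([616,250.5,110]);Rt=pose_R(BY,.6)
print(Rt.T@(o['ee_pos']-sl)); plan(sl+Rt[:,2]*19,Rt,2)
E
```

```text
9.2833 [626.214 252.509  96.524] [ 0.248  0.21   2.031 -0.133  0.303  0.183] [ 0.481 -0.663  0.529]
[ 0.117  0.982 17.   ]
2 rows xyz [-0.06 -0.49  1.  ] rot [ 0.001  0.001 -0.001] minz 94.0 mid [626. 252.  95.]
```

>>> drive_tool([
  {"xyz": [0, -0.5, 2], "rot": [0, 0, 0]},
  {"xyz": [0, 0, 0], "rot": [0, 0, 0]},
  {"xyz": [0, 0, 0], "rot": [0, 0, 0]},
  {"xyz": [0, 0, 0], "rot": [0, 0, 0]},
  {"xyz": [0, 0, 0], "rot": [0, 0, 0]},
  {"xyz": [0, 0, 0], "rot": [0, 0, 0]},
  {"xyz": [0, 0, 0], "rot": [0, 0, 0]},
  {"xyz": [0, 0, 0], "rot": [0, 0, 0]},
  {"xyz": [0, 0, 0], "rot": [0, 0, 0]},
  {"xyz": [0, 0, 0], "rot": [0, 0, 0]},
], claw=0, grip_force=90)

```text
time: 10.12
ee_pos: [627.4, 252.8, 95.1]
orientation: [0.612, 0.733, 0.228, 0.191]
force: [-2.0, 0.1, 5.2]
finger_gap: 7.1
finger_force: 88.4
```

```bash
python3 - <<'E'
from h import *
np.set_printoptions(precision=3,suppress=True)
o=robot.get_obs();print(o['ee_pos'],o['force'],o['wrist_torque'],o['finger_gap'])
Rt=R.from_quat(o['orientation']).as_matrix();print(Rt)
print(60*Rt.T[:,2]/6)
E
```

```text
[627.356 252.797  95.079] [-1.96   0.128  5.217] [-0.024  0.222  0.079] 7.146645308531305
[[-0.179  0.81   0.558]
 [ 0.984  0.148  0.1  ]
 [-0.001  0.567 -0.824]]
[-0.012  5.669 -8.238]
```

>>> drive_tool([
  {"xyz": [0, 1.4, -2.1], "rot": [0, 0, 0]},
  {"xyz": [0, 2.8, -4.1], "rot": [0, 0, 0]},
  {"xyz": [0, 2.8, -4.1], "rot": [0, 0, 0]},
  {"xyz": [0, 2.8, -4.1], "rot": [0, 0, 0]},
  {"xyz": [0, 2.8, -4.1], "rot": [0, 0, 0]},
  {"xyz": [0, 2.8, -4.1], "rot": [0, 0, 0]},
  {"xyz": [0, 2.8, -4.1], "rot": [0, 0, 0]},
  {"xyz": [0, 0, 0], "rot": [0, 0, 0]},
  {"xyz": [0, 0, 0], "rot": [0, 0, 0]},
  {"xyz": [0, 0, 0], "rot": [0, 0, 0]},
])

```text
time: 10.95
ee_pos: [626.6, 252.6, 126.5]
orientation: [0.612, 0.733, 0.227, 0.19]
force: [-0.5, 0.4, -3.5]
finger_gap: 7.2
finger_force: 87.8
```

```bash
python3 - <<'E'
from h import *
np.set_printoptions(precision=3,suppress=True)
im=[snap(c)[0] for c in('scene','top')]
o=robot.get_obs();print(o['time'],o['ee_pos'],o['force'],o['wrist_torque'],o['finger_gap'])
a=cv2.resize(im[0][210:330,370:470],(500,600),interpolation=cv2.INTER_CUBIC);b=cv2.resize(im[1][165:225,200:260],(300,300),interpolation=cv2.INTER_CUBIC)
c=np.zeros((600,800,3),np.uint8);c[:,:500]=a;c[:300,500:]=b;cv2.imwrite('pics/lift.png',c[:,:,::-1])
E
```

```text
11.05 [626.487 252.507 126.139] [ 0.103  1.34  -3.347] [-0.058  0.564  0.016] 7.121143744834306
```

View pics/lift.png

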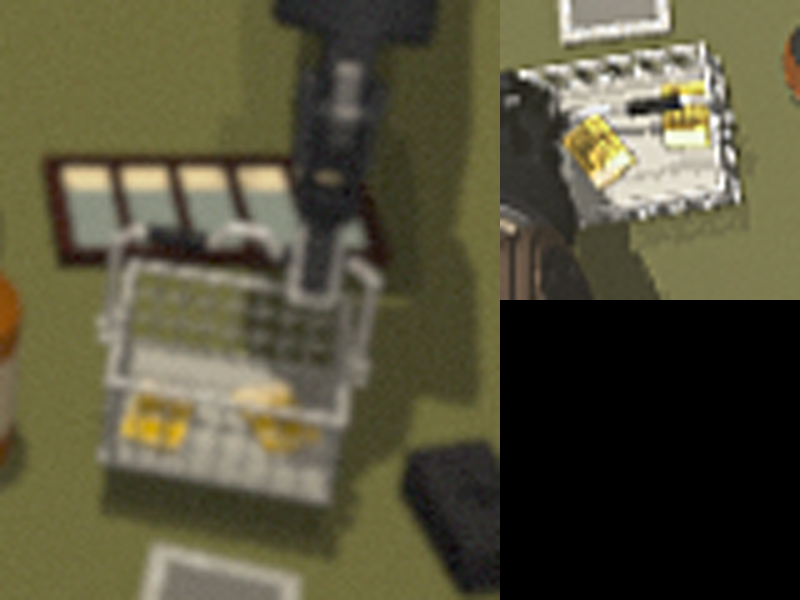

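The basket is lifted and nearly level with both cassettes inside. The crook is at scene px (418,256.4) and top about (221,187).

```bash
python3 - <<'E'
from h import *
np.set_printoptions(precision=2,suppress=True)
print(*tri((418,256.4),(221,187.4)))
for z in(146,149,152): print(at_z('scene',(418,256.4),z), 'sr',at_z('scene',(405,258),z-11),at_z('top',(231,185.8),z-11))
cv=imaging.pinpoint
snap('scene');snap('top')
for c in('scene','top'): print([(np.round(x['xy'],1),round(x['score'],2)) for x in cv(c,'bail_crook')],[(np.round(x['xy'],1),round(x['score'],2)) for x in cv(c,'bail_sleeve_right')])
E
```

```text
[619.38 214.92 147.87] 1.7595618255562233
[616.59 215.3  146.  ] sr [622.58 186.48 135.  ] [626.89 189.2  135.  ]
[620.27 215.94 149.  ] sr [626.18 187.24 138.  ] [626.46 188.49 138.  ]
[623.95 216.58 152.  ] sr [629.77 188.   141.  ] [626.02 187.78 141.  ]
[(array([418. , 252.1]), 0.51), (array([414.2, 284.3]), 0.17)] [(array([404.6, 256.1]), 0.71)]
[(array([218.2, 188.4]), 0.52)] [(array([229.2, 187.7]), 0.46)]
```

```bash
cat >> h.py <<'E'
RY=-0.211; SEAT=np.array([615.5,-241.5,215.]); 
RK=np.c_[[np.cos(RY),np.sin(RY),0],[-np.sin(RY),np.cos(RY),0],[0,0,1]]
E
python3 - <<'E'
from h import *
R0=R.from_quat(robot.get_obs()['orientation']).as_matrix()
p1=np.array([590,245,285.]);R1=pose_R(BY,.6);plan(p1,R1,14)
p2=np.array([545,-190,285.]);R2=pose_R(RY,.6);plan(p2,R2,30,p1,R1)
p3=np.array([575,-198.6,218.]);plan(p3,R2,6,p2,R2)
E
```

```text
14 rows xyz [ -0.07   4.18 -10.86] rot [ 0.0001  0.0002 -0.0001] minz 127.0 mid [608. 249. 206.]
30 rows xyz [-14.6   -1.16  -0.79] rot [ 0.     -0.0074  0.0108] minz 285.0 mid [589.  25. 285.]
6 rows xyz [-0.35 -2.02 12.15] rot [0. 0. 0.] minz 218.0 mid [ 560. -194.  251.]
```

>>> drive_tool([
  {"xyz": [0, 2, -5], "rot": [0, 0, 0]},
  {"xyz": [0, 4.2, -11], "rot": [0, 0, 0]},
  {"xyz": [0, 4.2, -11], "rot": [0, 0, 0]},
  {"xyz": [0, 4.2, -11], "rot": [0, 0, 0]},
  {"xyz": [0, 4.2, -11], "rot": [0, 0, 0]},
  {"xyz": [0, 4.2, -11], "rot": [0, 0, 0]},
  {"xyz": [0, 4.2, -11], "rot": [0, 0, 0]},
  {"xyz": [0, 4.2, -11], "rot": [0, 0, 0]},
  {"xyz": [0, 4.2, -11], "rot": [0, 0, 0]},
  {"xyz": [0, 4.2, -11], "rot": [0, 0, 0]},
  {"xyz": [0, 4.2, -11], "rot": [0, 0, 0]},
  {"xyz": [0, 4.2, -11], "rot": [0, 0, 0]},
  {"xyz": [0, 4.2, -11], "rot": [0, 0, 0]},
  {"xyz": [0, 4.2, -11], "rot": [0, 0, 0]},
  {"xyz": [0, 2, -5], "rot": [0, 0, 0]},
  {"xyz": [0, 0, 0], "rot": [0, 0, 0]},
  {"xyz": [-5, -0.4, -0.3], "rot": [0, -0.0025, 0.0036]},
  {"xyz": [-10, -0.8, -0.5], "rot": [0, -0.005, 0.0072]},
])

```text
time: 12.85
ee_pos: [589.9, 231.0, 284.8]
orientation: [0.617, 0.73, 0.225, 0.191]
force: [0.2, -0.7, -3.2]
finger_gap: 7.3
finger_force: 87.9
```

>>> drive_tool([
  {"xyz": [-14.6, -1.2, -0.8], "rot": [0, -0.0074, 0.0108]},
  {"xyz": [-14.6, -1.2, -0.8], "rot": [0, -0.0074, 0.0108]},
  {"xyz": [-14.6, -1.2, -0.8], "rot": [0, -0.0074, 0.0108]},
  {"xyz": [-14.6, -1.2, -0.8], "rot": [0, -0.0074, 0.0108]},
  {"xyz": [-14.6, -1.2, -0.8], "rot": [0, -0.0074, 0.0108]},
  {"xyz": [-14.6, -1.2, -0.8], "rot": [0, -0.0074, 0.0108]},
  {"xyz": [-14.6, -1.2, -0.8], "rot": [0, -0.0074, 0.0108]},
  {"xyz": [-14.6, -1.2, -0.8], "rot": [0, -0.0074, 0.0108]},
  {"xyz": [-14.6, -1.2, -0.8], "rot": [0, -0.0074, 0.0108]},
  {"xyz": [-14.6, -1.2, -0.8], "rot": [0, -0.0074, 0.0108]},
  {"xyz": [-14.6, -1.2, -0.8], "rot": [0, -0.0074, 0.0108]},
  {"xyz": [-14.6, -1.2, -0.8], "rot": [0, -0.0074, 0.0108]},
  {"xyz": [-14.6, -1.2, -0.8], "rot": [0, -0.0074, 0.0108]},
  {"xyz": [-14.6, -1.2, -0.8], "rot": [0, -0.0074, 0.0108]},
  {"xyz": [-14.6, -1.2, -0.8], "rot": [0, -0.0074, 0.0108]},
])

```text
time: 14.1
ee_pos: [584.5, 9.8, 284.4]
orientation: [0.686, 0.665, 0.205, 0.212]
force: [1.1, -0.5, -2.8]
finger_gap: 7.2
finger_force: 87.9
```

>>> drive_tool([
  {"xyz": [-14.6, -1.2, -0.8], "rot": [0, -0.0074, 0.0108]},
  {"xyz": [-14.6, -1.2, -0.8], "rot": [0, -0.0074, 0.0108]},
  {"xyz": [-14.6, -1.2, -0.8], "rot": [0, -0.0074, 0.0108]},
  {"xyz": [-14.6, -1.2, -0.8], "rot": [0, -0.0074, 0.0108]},
  {"xyz": [-14.6, -1.2, -0.8], "rot": [0, -0.0074, 0.0108]},
  {"xyz": [-14.6, -1.2, -0.8], "rot": [0, -0.0074, 0.0108]},
  {"xyz": [-14.6, -1.2, -0.8], "rot": [0, -0.0074, 0.0108]},
  {"xyz": [-14.6, -1.2, -0.8], "rot": [0, -0.0074, 0.0108]},
  {"xyz": [-14.6, -1.2, -0.8], "rot": [0, -0.0074, 0.0108]},
  {"xyz": [-14.6, -1.2, -0.8], "rot": [0, -0.0074, 0.0108]},
  {"xyz": [-14.6, -1.2, -0.8], "rot": [0, -0.0074, 0.0108]},
  {"xyz": [-10, -1, -0.5], "rot": [0, -0.005, 0.007]},
  {"xyz": [-5, 0, 0], "rot": [0, -0.0025, 0.0036]},
  {"xyz": [0, 0, 0], "rot": [0, 0, 0]},
  {"xyz": [0, 0, 0], "rot": [0, 0, 0]},
])

```text
time: 15.35
ee_pos: [550.2, -161.6, 285.3]
orientation: [0.736, 0.609, 0.189, 0.228]
force: [0.2, -0.6, -2.2]
finger_gap: 6.8
finger_force: 87.9
```

```bash
python3 - <<'E'
from h import *
np.set_printoptions(precision=3,suppress=True)
o=robot.get_obs();print(o['time'],o['ee_pos'],o['joint_positions'],o['force'],o['finger_gap'])
plan(np.array([575,-198.6,218.]),pose_R(RY,.6),8)
E
```

```text
15.35 [ 550.212 -161.611  285.318] [-0.552 -0.284  2.129  0.3    0.75  -0.528] [ 0.24  -0.579 -2.245] 6.8081582353307075
8 rows xyz [-3.92 -1.5   9.17] rot [ 0.    -0.002  0.003] minz 218.0 mid [ 563. -180.  252.]
```

>>> drive_tool([
  {"xyz": [-2, -0.7, 4.5], "rot": [0, -0.001, 0.0015]},
  {"xyz": [-3.9, -1.5, 9.2], "rot": [0, -0.002, 0.003]},
  {"xyz": [-3.9, -1.5, 9.2], "rot": [0, -0.002, 0.003]},
  {"xyz": [-3.9, -1.5, 9.2], "rot": [0, -0.002, 0.003]},
  {"xyz": [-3.9, -1.5, 9.2], "rot": [0, -0.002, 0.003]},
  {"xyz": [-3.9, -1.5, 9.2], "rot": [0, -0.002, 0.003]},
  {"xyz": [-3.9, -1.5, 9.2], "rot": [0, -0.002, 0.003]},
  {"xyz": [-3.9, -1.5, 9.2], "rot": [0, -0.002, 0.003]},
  {"xyz": [-2, -0.7, 4.5], "rot": [0, -0.001, 0.0015]},
  {"xyz": [0, 0, 0], "rot": [0, 0, 0]},
  {"xyz": [0, 0, 0], "rot": [0, 0, 0]},
  {"xyz": [0, 0, 0], "rot": [0, 0, 0]},
])

```text
time: 16.35
ee_pos: [575.6, -198.7, 219.1]
orientation: [0.744, 0.599, 0.186, 0.232]
force: [-0.1, 0.8, -2.5]
finger_gap: 7.0
finger_force: 87.7
```

```bash
python3 - <<'E'
from h import *
np.set_printoptions(precision=2,suppress=True)
im={c:snap(c)[0] for c in('scene','top')}
o=robot.get_obs();print(o['time'],o['ee_pos'],o['joint_positions'],o['finger_gap'])
P={}
for n in('bail_crook','bail_sleeve_right','hook_tip','hook_seat','bail_pivot'):
    q={c:imaging.pinpoint(c,n) for c in im}
    print(n,{c:[(np.round(x['xy'],1),round(x['score'],2)) for x in q[c][:3]] for c in q})
    if all(q.values()): print('  ',*tri(q['scene'][0]['xy'],q['top'][0]['xy']))
np.save('pre.npy',np.array([im['scene'],im['top']]))
a=cv2.resize(im['scene'][150:270,210:300],(450,600),interpolation=cv2.INTER_CUBIC);b=cv2.resize(im['top'][170:240,355:405],(350,490),interpolation=cv2.INTER_CUBIC)
c=np.zeros((600,800,3),np.uint8);c[:,:450]=a;c[:490,450:]=b;cv2.imwrite('pics/pre.png',c[:,:,::-1])
E
```

```text
16.45 [ 575.64 -198.62  219.56] [-0.58 -0.13  2.12  0.37  0.61 -0.61] 6.884783550740487
bail_crook {'scene': [(array([270., 166.]), 0.5), (array([277.1, 175.9]), 0.29)], 'top': [(array([383.4, 209.9]), 0.63), (array([438.6, 217.6]), 0.44)]}
   [ 558.7  -226.45  260.16] 0.31904673444353915
bail_sleeve_right {'scene': [(array([280. , 209.2]), 0.67)], 'top': [(array([221.3, 163.1]), 0.71), (array([381.4, 209. ]), 0.57), (array([392.5, 214.8]), 0.49)]}
   [727.35  63.38 329.06] 258.73626503043715
hook_tip {'scene': [(array([258.2, 181.6]), 0.97), (array([465.4, 313.2]), 0.22)], 'top': [(array([385.1, 196.3]), 0.77)]}
   [ 598.79 -238.41  228.04] 5.469280884010498
hook_seat {'scene': [(array([253.8, 185.7]), 0.57)], 'top': [(array([386. , 189.6]), 0.78)]}
   [ 617.   -241.09  223.99] 4.874052479481815
bail_pivot {'scene': [(array([272.3, 191.3]), 0.77)], 'top': [(array([379.1, 209.9]), 0.77), (array([386.1, 194.2]), 0.35)]}
   [ 564.07 -225.42  183.02] 5.554124805064377
```

View pics/pre.png

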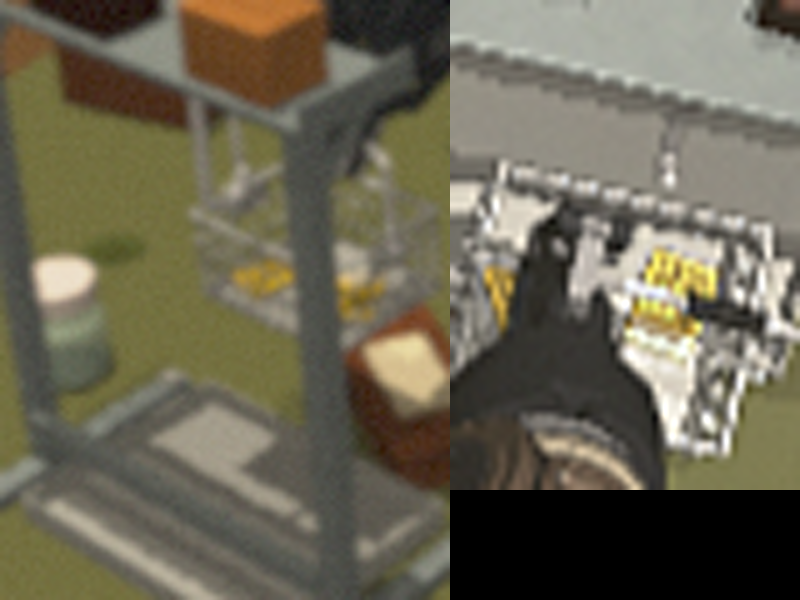

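The pre-hook view shows the basket level with both cassettes in it. The hook tip is at top px (386.4,195.7) and the right sleeve at top px (394.6,214.6). The crook is hidden behind the post in the scene view.

```bash
python3 - <<'E'
from h import *
np.set_printoptions(precision=2,suppress=True)
o=robot.get_obs();Rt=R.from_quat(o['orientation']).as_matrix()
f=lambda p:RK.T@(np.array(p)-SEAT)
sl=o['ee_pos']-19*Rt[:,2]
for dz in(228,233,238): print('sr',f(at_z('top',(394.6,214.6),dz)),'crook',f(at_z('top',(383.4,209.9),dz+11)))
print('sl',f(sl),'tip',f(at_z('top',(386.4,195.7),226.5)),f(at_z('top',(385.1,196.3),226.5)))
print(R.from_matrix(Rt.T@pose_R(RY,.6)).as_rotvec(), Rt.T@RK)
# depth of dark sleeve and hook
im,d=snap('top')
for v in range(205,222):
    print(v,[int(at_depth('top',(u,v),d[v,u])[2]) for u in range(376,402)])
E
```

```text
sr [-59.77 -32.8   13.  ] crook [-56.12  -0.21  24.  ]
sr [-60.38 -31.9   18.  ] crook [-56.75   0.53  29.  ]
sr [-60.99 -31.    23.  ] crook [-57.38   1.28  34.  ]
sl [-59.04  33.66  19.25] tip [-16.27  -1.6   11.5 ] [-18.62   1.36  11.5 ]
[ 0.  0. -0.] [[ 0.    1.   -0.  ]
 [ 0.82 -0.    0.57]
 [ 0.57 -0.   -0.82]]
205 [330, 320, 324, 327, 124, 122, 123, 128, 130, 123, 125, 122, 126, 124, 126, 123, 126, 125, 124, 123, 125, 144, 158, 176, 177, 3]
206 [1205, 316, 315, 125, 123, 121, 126, 127, 131, 133, 129, 127, 125, 122, 121, 125, 123, 124, 126, 121, 132, 142, 159, 178, 179, 4]
207 [328, 316, 318, 124, 126, 124, 125, 130, 131, 129, 137, 130, 128, 128, 125, 124, 125, 124, 122, 122, 124, 138, 157, 177, 7, 4]
208 [127, 126, 120, 126, 125, 123, 124, 129, 130, 131, 129, 129, 131, 131, 129, 130, 131, 126, 126, 122, 6, -1, 157, 173, 2, 0]
209 [235, 129, 122, 125, 128, 127, 127, 132, 134, 129, 131, 132, 131, 128, 131, 128, 131, 124, 124, 124, 142, 1, 170, 177, 0, 2]
210 [243, 243, 245, 246, 250, 248, 250, 248, 133, 132, 135, 131, 127, 131, 133, 134, 131, 123, 121, 131, 144, 158, 174, 174, 3
[... 748 characters left out ...]
23, 126, 235, 236, 238, 240, 236, 241, 235, 237]
217 [342, 304, 127, 122, 132, 131, 132, 134, 130, 132, 131, 132, 135, 130, 126, 124, 124, 127, 1, -1, 162, 177, 232, 240, 0, 209]
218 [1205, 344, 308, 127, 128, 130, 134, 129, 131, 133, 128, 129, 130, 132, 124, 125, 122, 124, 142, 0, 170, 179, 181, 186, 199, 206]
219 [349, 350, 312, 121, 125, 126, 128, 130, 130, 130, 132, 128, 129, 131, 126, 124, 128, 128, 140, 0, 178, 178, 175, 182, 191, 0]
220 [354, 353, 349, 348, 124, 125, 127, 126, 128, 128, 130, 132, 131, 122, 126, 126, 127, 123, 146, 162, 177, 178, 3, 1, 174, -1]
221 [355, 355, 353, 349, 344, 126, 122, 124, 124, 121, 127, 125, 128, 124, 123, 128, 124, 126, 141, 161, 175, 176, 5, 0, 0, 6]
```

>>> drive_tool([
  {"xyz": [0, 0, 0], "rot": [-0.025, 0, 0]},
  {"xyz": [0, 0, 0], "rot": [-0.025, 0, 0]},
  {"xyz": [0, 0, 0], "rot": [-0.025, 0, 0]},
  {"xyz": [0, 0, 0], "rot": [-0.025, 0, 0]},
  {"xyz": [-0.1, 3.9, 4.4], "rot": [0, 0, 0]},
  {"xyz": [-0.1, 3.9, 4.4], "rot": [0, 0, 0]},
  {"xyz": [-0.1, 3.9, 4.4], "rot": [0, 0, 0]},
  {"xyz": [-0.1, 3.9, 4.4], "rot": [0, 0, 0]},
  {"xyz": [-0.1, 3.9, 4.4], "rot": [0, 0, 0]},
  {"xyz": [0, 0, 0], "rot": [0, 0, 0]},
  {"xyz": [0, 0, 0], "rot": [0, 0, 0]},
  {"xyz": [0, 0, 0], "rot": [0, 0, 0]},
])

```text
time: 18.0
ee_pos: [603.7, -205.2, 214.1]
orientation: [0.732, 0.589, 0.215, 0.268]
force: [-0.3, 0.3, -2.8]
finger_gap: 7.0
finger_force: 87.8
```

```bash
cat > chk.py <<'E'
from h import *
np.set_printoptions(precision=2,suppress=True)
o=robot.get_obs();Rt=R.from_quat(o['orientation']).as_matrix()
f=lambda p:RK.T@(np.array(p)-SEAT)
print(o['time'],o['ee_pos'],o['joint_positions'],o['force'],o['finger_gap'],'sl',f(o['ee_pos']-19*Rt[:,2]),'tilt',np.arccos(-Rt[2,2]))
im,d=snap('top')
for v in range(183,215):
    L=[(u,f(at_depth('top',(u,v),d[v,u])).round(0).astype(int).tolist()) for u in range(372,402) if d[v,u]>0]
    L=[(u,*q) for u,q in L if -12<q[2]<60 and abs(q[1])<40]
    if L: print(v,L)
E
python3 chk.py
```

```text
18.0 [ 603.68 -205.16  214.09] [-0.58 -0.08  2.12  0.51  0.49 -0.74] [-0.31  0.28 -2.82] 6.956278227873661 sl [-31.42  33.12  13.61] tilt 0.7011469215269259
184 [(387, 15, 3, 10), (388, 12, 3, 26)]
185 [(387, 13, 2, 7), (388, 11, 2, 21), (389, 10, 0, 26)]
186 [(386, 11, 3, 0), (387, 10, 2, 7), (388, 10, 0, 9)]
187 [(386, 8, 3, -1), (387, 9, 0, 0), (388, 9, -2, 0)]
188 [(386, 5, 2, 1), (387, 6, 0, 0)]
189 [(385, 2, 4, -1), (386, 3, 1, -2), (387, 4, -1, -1)]
190 [(385, 0, 3, -3), (386, 1, 1, -2), (387, 1, -2, -2)]
191 [(374, -13, 33, 17), (385, -2, 2, -5), (386, -2, 0, 0), (387, -1, -3, -3)]
192 [(385, -6, 2, 0), (386, -5, 0, -1), (387, -4, -3, -2)]
193 [(385, -9, 3, 5), (386, -8, 0, 5)]
194 [(385, -13, 3, 10), (386, -12, 0, 12)]
195 [(385, -15, 2, 12), (386, -15, 0, 12), (387, -14, -3, 9)]
196 [(386, -17, -1, 7)]
199 [(372, -40, 38, 54)]
200 [(372, -42, 37, 49), (378, -34, 18, 19), (379, -34, 16, 22), (380, -33, 14, 23), (381, -33, 12, 26), (382, -32, 9, 27), (383, -32, 7, 28)]
201 [(372, -44, 36, 45), (379, -36, 15, 21), (380, -36, 13, 23), (381, -36, 12, 29), (382, -35, 9, 27), (383
[... 354 characters left out ...]
-36, -8, 23), (389, -34, -11, 18), (390, -34, -14, 17), (391, -33, -17, 15), (392, -33, -18, 22), (393, -32, -21, 21), (394, -31, -24, 19), (395, -31, -26, 20), (396, -30, -29, 19), (397, -29, -31, 18), (398, -29, -34, 18), (399, -28, -36, 18)]
204 [(390, -36, -15, 16), (391, -36, -16, 23), (392, -35, -19, 21), (394, -34, -24, 20), (395, -33, -27, 19), (396, -32, -30, 16), (397, -32, -32, 21), (398, -32, -34, 19), (399, -31, -36, 22)]
205 [(392, -37, -20, 16), (393, -37, -23, 17), (394, -36, -25, 18), (395, -36, -28, 18), (396, -35, -30, 17), (397, -34, -33, 16), (398, -34, -35, 19), (399, -34, -37, 21)]
206 [(396, -38, -31, 17), (397, -37, -33, 20), (398, -36, -36, 15), (399, -36, -38, 18)]
```

The depth rows give the crook at rack frame (−34, 0.5, 26) and the hook at y≈0.5, so they are lined up. I'll move in over the tip.

>>> drive_tool([
  {"xyz": [0, 3.7, 4.2], "rot": [0, 0, 0]},
  {"xyz": [0, 3.7, 4.2], "rot": [0, 0, 0]},
  {"xyz": [0, 3.7, 4.2], "rot": [0, 0, 0]},
  {"xyz": [0, 3.7, 4.2], "rot": [0, 0, 0]},
  {"xyz": [0, 3.7, 4.2], "rot": [0, 0, 0]},
  {"xyz": [0, 3.7, 4.2], "rot": [0, 0, 0]},
  {"xyz": [0, 0, 0], "rot": [0, 0, 0]},
  {"xyz": [0, 0, 0], "rot": [0, 0, 0]},
  {"xyz": [0, 0, 0], "rot": [0, 0, 0]},
])

```text
time: 18.8
ee_pos: [636.0, -212.3, 209.2]
orientation: [0.732, 0.589, 0.215, 0.268]
force: [0.3, 0.2, -3.5]
finger_gap: 7.1
finger_force: 87.8
```

```bash
python3 chk.py
```

```text
18.8 [ 636.05 -212.28  209.2 ] [-0.55  0.01  2.05  0.5   0.47 -0.71] [ 0.26  0.22 -3.54] 7.066831113181278 sl [ 1.71 32.94  8.72] tilt 0.7012709710832724
184 [(387, 15, 3, 10), (388, 12, 3, 26)]
185 [(387, 11, 3, 13), (388, 11, 2, 20), (389, 10, 0, 25)]
186 [(375, -6, 38, 51), (386, 11, 3, 1), (387, 10, 1, 5), (388, 11, -1, 6)]
187 [(374, -8, 39, 46), (375, -7, 36, 46), (386, 8, 3, 0), (387, 8, 1, 5), (388, 9, -2, 3)]
188 [(374, -10, 38, 45), (375, -9, 35, 43), (381, -1, 17, 16), (382, 0, 15, 17), (383, -1, 13, 24), (384, 0, 11, 25), (385, 0, 8, 24), (386, 1, 6, 25), (387, 6, 0, 0)]
189 [(374, -15, 39, 58), (380, -10, 24, 51), (381, -2, 16, 10), (382, -2, 14, 15), (383, -2, 12, 18), (384, -2, 10, 23), (385, -2, 7, 23), (386, -1, 5, 20), (387, -1, 2, 23), (388, -1, 0, 27), (389, 0, -2, 25), (390, 1, -5, 22), (393, 5, -15, 10)]
190 [(380, -13, 23, 53), (385, 0, 3, -3), (386, 1, 1, -3), (387, -3, 2, 22), (389, -2, -4, 21), (390, -1, -6, 19), (391, -1, -8, 23), (392, 2, -13, 11), (393, 2, -15, 13), (394, 3, -17, 14), (395, 4, -20, 11), (396, 4, -23, 13), (397, 5, -25, 14)]
191 [(385, -3,
[... 196 characters left out ...]
, (399, 4, -31, 12), (400, 4, -33, 14), (401, 5, -36, 10)]
192 [(385, -6, 3, 1), (386, -5, 0, 2), (387, -4, -3, -4), (393, -3, -16, 13), (394, -2, -19, 12), (395, -2, -21, 13), (396, -1, -24, 13), (397, -1, -26, 16), (398, 1, -29, 11), (399, 0, -31, 15), (400, 1, -34, 14), (401, 1, -36, 17)]
193 [(385, -8, 2, 1), (386, -8, -1, 1), (394, -4, -20, 10), (395, -4, -22, 10), (396, -4, -24, 13), (397, -3, -27, 14), (398, -2, -30, 12), (399, -2, -32, 12), (400, -1, -34, 13), (401, -1, -37, 14)]
194 [(385, -12, 2, 8), (386, -12, 0, 11), (398, -5, -30, 12), (399, -3, -34, 7), (400, -4, -35, 13), (401, -3, -38, 12)]
195 [(385, -15, 2, 9), (386, -14, 0, 10), (387, -14, -3, 11)]
196 [(386, -17, -1, 11)]
```

>>> drive_tool([
  {"xyz": [0, -1.6, 1.9], "rot": [0, 0, 0]},
  {"xyz": [0, -1.6, 1.9], "rot": [0, 0, 0]},
  {"xyz": [0, -1.6, 1.9], "rot": [0, 0, 0]},
  {"xyz": [0, -1.6, 1.9], "rot": [0, 0, 0]},
  {"xyz": [0, -1.6, 1.9], "rot": [0, 0, 0]},
  {"xyz": [0, -1.6, 1.9], "rot": [0, 0, 0]},
  {"xyz": [0, -1.6, 1.9], "rot": [0, 0, 0]},
  {"xyz": [0, 0, 0], "rot": [0, 0, 0]},
  {"xyz": [0, 0, 0], "rot": [0, 0, 0]},
  {"xyz": [0, -0.6, 0.8], "rot": [0, 0, 0]},
  {"xyz": [0, 0, 0], "rot": [0, 0, 0]},
  {"xyz": [0, 0, 0], "rot": [0, 0, 0]},
])

```text
time: 19.85
ee_pos: [636.3, -212.5, 191.2]
orientation: [0.732, 0.589, 0.215, 0.268]
force: [0.5, 0.1, -3.6]
finger_gap: 7.0
finger_force: 87.9
```

```bash
python3 chk.py
```

```text
19.85 [ 636.25 -212.46  191.21] [-0.55  0.03  2.06  0.53  0.43 -0.76] [ 0.52  0.13 -3.64] 6.972376017483878 sl [ 1.94 32.81 -9.28] tilt 0.7019606815066215
184 [(387, 14, 4, 12), (388, 11, 4, 30)]
185 [(387, 12, 3, 11), (388, 10, 2, 23), (389, 10, 0, 26)]
186 [(386, 11, 3, -2), (387, 11, 1, 3), (388, 10, 0, 11)]
187 [(374, -5, 37, 32), (386, 9, 2, -2), (387, 8, 0, 2), (388, 9, -2, 4)]
188 [(373, -8, 39, 27), (374, -7, 36, 27), (386, 6, 2, -2), (387, 6, 0, 0)]
189 [(373, -9, 38, 22), (374, -9, 35, 25), (379, -6, 23, 27), (380, 0, 17, -2), (381, 0, 15, 0), (382, 0, 12, 1), (383, 0, 10, 5), (384, 1, 8, 6), (385, 1, 5, 5), (386, 4, 1, -4), (387, 4, -1, -1)]
190 [(381, -2, 13, -3), (382, -2, 11, 0), (383, -2, 9, 4), (384, -2, 7, 4), (385, -1, 4, 4), (386, -1, 2, 8), (387, 0, 0, 7), (388, 0, -3, 7), (389, 1, -5, 9), (392, 5, -15, -5)]
191 [(379, -14, 23, 39), (385, -2, 2, -5), (386, -3, 1, 1), (387, -3, -1, 5), (388, -2, -4, 5), (389, -1, -6, 5), (390, 1, -11, -4), (391, 1, -13, -3), (392, 2, -15, -1), (393, 3, -18, -2), (394, 3, -21, -3), (395, 4, -23, -4), (396, 5, -27, -7)]
192 [(380, -1
[... 185 characters left out ...]
, 2, -27, -6), (397, 3, -29, -4), (398, 3, -32, -5), (399, 4, -34, -5), (400, 5, -37, -5)]
193 [(385, -9, 2, 2), (386, -9, 0, 6), (391, -3, -15, -6), (392, -3, -17, -6), (393, -2, -19, -4), (394, -2, -22, -5), (395, -2, -24, -1), (396, -1, -27, -2), (397, 0, -30, -6), (398, 1, -32, -5), (399, 1, -35, -5), (400, 2, -38, -5)]
194 [(385, -12, 3, 9), (386, -13, 1, 15), (394, -4, -23, -9), (395, -3, -26, -9), (396, -3, -28, -5), (397, -2, -30, -5), (398, -2, -33, -2), (399, -1, -36, -6), (400, 0, -39, -6)]
195 [(385, -15, 2, 11), (386, -14, 0, 10), (387, -13, -3, 8), (398, -3, -35, -11), (399, -3, -37, -10), (400, -3, -39, -6)]
196 [(386, -17, -1, 10)]
197 [(380, -31, 20, 58), (381, -30, 17, 57)]
```

>>> drive_tool([
  {"xyz": [0, -0.6, 0.8], "rot": [0, 0, 0]},
  {"xyz": [0, -0.6, 0.8], "rot": [0, 0, 0]},
  {"xyz": [0, -0.6, 0.8], "rot": [0, 0, 0]},
  {"xyz": [0, 0, 0], "rot": [0, 0, 0]},
  {"xyz": [0, 0, 0], "rot": [0, 0, 0]},
])

```text
time: 20.32
ee_pos: [636.8, -212.7, 188.8]
orientation: [0.731, 0.589, 0.215, 0.269]
force: [-0.3, 0.2, -0.7]
finger_gap: 7.4
finger_force: 88.0
```

>>> drive_tool([
  {"xyz": [0, 0, 0], "rot": [0, 0, 0]},
  {"xyz": [0, 0, 0], "rot": [0, 0, 0]},
  {"xyz": [0, 0, 0], "rot": [0, 0, 0]},
  {"xyz": [0, 0, 0], "rot": [0, 0, 0]},
  {"xyz": [0, 0, 0], "rot": [0, 0, 0]},
  {"xyz": [0, 0, 0], "rot": [0, 0, 0]},
], claw=30)

```text
time: 20.82
ee_pos: [636.4, -212.5, 188.3]
orientation: [0.732, 0.589, 0.215, 0.268]
force: [0.4, 0.9, 0.4]
finger_gap: 30.2
finger_force: 0.0
```

```bash
python3 chk.py|head -14
```

```text
20.8167 [ 636.43 -212.53  188.26] [-0.55  0.04  2.06  0.54  0.43 -0.76] [0.4  0.93 0.43] 30.16879553773732 sl [  2.13  32.78 -12.23] tilt 0.7020921237287766
184 [(387, 14, 4, 12), (388, 12, 3, 25)]
185 [(387, 12, 3, 10), (388, 11, 2, 21), (389, 11, 0, 23)]
186 [(374, -1, 37, 24), (386, 11, 3, 1), (387, 10, 2, 6), (388, 10, 0, 13)]
187 [(373, 1, 36, -6), (374, -4, 37, 25), (386, 8, 3, 1), (387, 9, 0, 1), (388, 9, -2, 3)]
188 [(374, -9, 37, 38), (386, 5, 2, 0), (387, 6, 0, 1)]
189 [(374, -12, 37, 43), (379, -8, 24, 38), (380, -8, 22, 40), (381, 1, 14, -7), (382, 0, 12, 1), (383, 0, 10, 3), (384, 1, 7, 3), (385, 2, 5, 4), (386, 3, 1, -1), (387, 4, -1, -3)]
190 [(373, -16, 39, 45), (379, -11, 24, 42), (380, -11, 22, 42), (381, -10, 19, 41), (382, -2, 11, 1), (383, -2, 9, 0), (384, -1, 6, 1), (385, -1, 4, 2), (386, 0, 1, 3), (387, 0, -1, 5), (388, 1, -4, 2), (389, 2, -7, 1)]
191 [(379, -15, 24, 47), (380, -14, 22, 44), (381, -13, 19, 44), (385, -3, 3, -1), (386, -2, 0, 0), (387, -2, -2, 1), (388, -2, -4, 4), (389, -1, -7, 3), (390, 0, -10, 1), (391, 2, -13, -5), (392, 3, -16, -8), (393, 3
[... 341 characters left out ...]
400, 6, -38, -10)]
193 [(381, -19, 19, 49), (385, -9, 2, 3), (386, -8, 0, 3), (392, -3, -17, -4), (393, -2, -20, -8), (394, -1, -23, -9), (395, 0, -25, -9), (396, 0, -28, -7), (397, 0, -30, -4), (398, 1, -32, -4), (399, 2, -35, -6), (400, 3, -38, -7)]
194 [(381, -22, 18, 50), (385, -12, 3, 9), (386, -13, 1, 15), (392, -5, -18, -9), (393, -5, -20, -7), (394, -3, -24, -10), (395, -4, -25, -6), (396, -2, -29, -9), (397, -2, -31, -5), (398, -1, -33, -6), (399, -1, -36, -8), (400, 0, -38, -5)]
195 [(381, -24, 18, 52), (385, -16, 3, 13), (386, -15, 0, 13), (387, -13, -3, 7), (397, -4, -32, -10), (398, -4, -34, -7), (399, -3, -37, -7), (400, -3, -39, -8)]
196 [(380, -28, 20, 55), (386, -17, -1, 7)]
```

The crook is seated at about (0, 0, 0) in the hook frame. I'll withdraw straight back.

>>> drive_tool([
  {"xyz": [0, 0, -4], "rot": [0, 0, 0]},
  {"xyz": [0, 0, -6], "rot": [0, 0, 0]},
  {"xyz": [0, 0, -8], "rot": [0, 0, 0]},
  {"xyz": [0, 0, -10], "rot": [0, 0, 0]},
  {"xyz": [0, 0, -15], "rot": [0, 0, 0]},
  {"xyz": [0, 0, -20], "rot": [0, 0, 0]},
  {"xyz": [0, 0, -25], "rot": [0, 0, 0]},
  {"xyz": [0, 0, -30], "rot": [0, 0, 0]},
  {"xyz": [0, 0, -30], "rot": [0, 0, 0]},
  {"xyz": [0, 0, -20], "rot": [0, 0, 0]},
  {"xyz": [0, 0, 0], "rot": [0, 0, 0]},
  {"xyz": [0, 0, 0], "rot": [0, 0, 0]},
  {"xyz": [0, 0, 0], "rot": [0, 0, 0]},
  {"xyz": [0, 0, 0], "rot": [0, 0, 0]},
  {"xyz": [0, 0, 0], "rot": [0, 0, 0]},
  {"xyz": [0, 0, 0], "rot": [0, 0, 0]},
  {"xyz": [0, 0, 0], "rot": [0, 0, 0]},
  {"xyz": [0, 0, 0], "rot": [0, 0, 0]},
])

```text
time: 22.37
ee_pos: [530.5, -189.1, 315.7]
orientation: [0.732, 0.589, 0.215, 0.267]
force: [-0.2, 0.0, -0.1]
finger_gap: 29.9
finger_force: 0.0
```

```bash
python3 chk.py | head -9; python3 - <<'E'
from h import *
im={c:snap(c)[0] for c in('scene','top')}
a=cv2.resize(im['scene'][150:270,210:300],(450,600),interpolation=cv2.INTER_CUBIC);b=cv2.resize(im['top'][170:240,355:405],(350,490),interpolation=cv2.INTER_CUBIC)
c=np.zeros((600,800,3),np.uint8);c[:,:450]=a;c[:490,450:]=b;cv2.imwrite('pics/hung.png',c[:,:,::-1])
E
```

```text
22.3667 [ 530.54 -189.1   315.65] [-0.64 -0.38  2.17  0.41  0.74 -0.65] [-0.22  0.01 -0.12] 29.853163009450324 sl [-106.3    33.51  115.18] tilt 0.7006309289487838
184 [(387, 14, 4, 12), (388, 13, 3, 24)]
185 [(387, 11, 3, 14), (388, 11, 2, 21), (389, 11, 0, 23)]
186 [(372, 3, 39, -9), (373, 4, 36, -8), (386, 10, 4, 2), (387, 11, 1, 3), (388, 10, -1, 9)]
187 [(372, 0, 38, -4), (373, 1, 36, -4), (374, 2, 33, -7), (375, 2, 31, -2), (376, 3, 28, -9), (377, 4, 25, -7), (378, 4, 23, -7), (386, 8, 3, 2), (387, 9, 0, 0), (388, 9, -2, 3)]
188 [(372, -2, 38, -5), (373, -1, 35, -10), (374, -1, 32, -6), (375, 0, 30, -6), (376, 1, 27, -8), (377, 1, 25, -5), (378, 2, 22, -7), (379, 2, 19, -7), (386, 6, 2, -1), (387, 7, -1, -4)]
189 [(372, -4, 37, -9), (373, -4, 34, -7), (374, -3, 32, -7), (375, -4, 30, -3), (376, -2, 27, -6), (377, -1, 24, -8), (378, -1, 21, -9), (379, 0, 19, -8), (380, 0, 16, -5), (381, 0, 14, -2), (382, 1, 11, -5), (383, 0, 10, 6), (384, 1, 7, 1), (385, 2, 4, 1), (386, 3, 1, -2), (387, 4, -1, -1)]
190 [(376, -4, 26, -10), (377, -4, 23, -8), (378, -3, 21, -9), (379, -2, 18, -11), (380, -2, 15, -9), (381, -2, 13, -5), (382, -3, 12, 6), (383, -2, 9, 0), (384, -1, 7, 2), (385, -1, 4, 3), (386, 0, 1, 2), (387, 0, -1, 5), (388, 1, -4, 4), (389, 2, -7, 1)]
191 [(385, -3, 3, -2), (386, -2, 1, 1), (387, -1, -3, -6), (388, -2, -4, 3), (389, -1, -7, 5), (390, 1, -10, -3), (391, 2, -13, -5), (392, 2, -16, -4), (393, 4, -19, -9), (394, 3, -21, -3), (395, 5, -24, -9), (396, 6, -27, -10)]
```

View pics/hung.png

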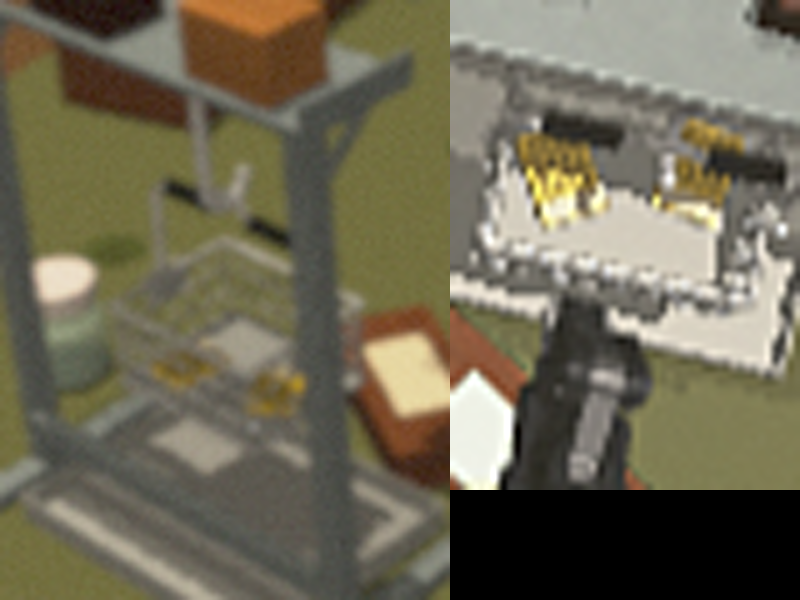

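The basket hangs on the hook (scene crop px 215,200), with both cassettes inside and the gripper clear. I'll check the tilt from the floor depth, then hand in.

```bash
python3 - <<'E'
from h import *
im,d=snap('top')
P=np.array([at_depth('top',(u,v),d[v,u]) for v in range(197,205) for u in range(372,390) if d[v,u]>0])
P=P[(P[:,2]>75)&(P[:,2]<125)]
A=np.c_[P[:,:2]-P[:,:2].mean(0),np.ones(len(P))];s=np.linalg.lstsq(A,P[:,2],rcond=None)[0]
t=np.arctan(np.hypot(*s[:2]));print(len(P),s,t)
if t<.27: print(order.hand_in())
E
```

```text
143 [2.10215070e-01 1.68239094e-02 9.69449952e+01] 0.2078417884498982
the job is handed in; nothing more can be done
None
```

The job is handed in: the basket hangs by its crook on the hook, let go and about 0.2 rad off level (limit 0.35), both cassettes are inside, and I saw none of the other things shifted in the pictures.

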